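# Book a charger into the stockroom drawer

## Task

Book the blue charger box into stock: lift the cordless scanner off its dock, point its window down at the middle of the barcode from 8 to 20 cm away with the scan line running across all the bars, and hold it still there for two seconds. Then stand the scanner back upright in its dock, lay the charger box flat, label up, in the open drawer and slide the drawer fully shut. Set things down rather than dropping them, and leave the other boxes and desk items where they are.

Things in the scene. Friction and masses are not known exactly. Their poses are not given: they have to be found in the camera images.
- scanner: Cordless scanner, 173 mm tall, 280 g, upright on a round black foot (76 mm across, 14 mm high). A black neck carries a grey head, a block 84 mm long, 48 mm wide along the scanner's y (flat sides to grip), 46 mm thick, its front end pitched 55 degrees downward. Reads by itself, no trigger. Origin: centre of the foot's underside; x the way it faces, z up.
- scanner_head (a point): Centre of the scanner's grey head, 10 mm forward of and 125 mm above the scanner's origin; the place to grip it across its 48 mm width.
- scanner_window (a point): Middle of the red window on the head's lower front end, 34 mm forward of and 91 mm above the scanner's origin. Its x axis is the line of sight (forward and 55 degrees below level while the scanner stands upright), its y axis the direction of the fan-shaped scan line (same as the scanner's y).
- dock: Black charging dock, 120 x 110 mm, fixed to the desk. A round grey recess at its middle, 92 mm inside diameter, takes the scanner's foot: recess floor 10 mm above the desk, rim top 20 mm above it. Origin: underside centre.
- charger_box: Blue charger box lying flat, 56 mm (x) x 110 mm (y) x 48 mm high, 250 g, with a white barcode label on top. Origin: centre of its underside.
- charger_label (a point): Middle of the white barcode label (40 x 72 mm) on top of the charger box: 14 mm from the box's centre towards its +y, 48 mm above its underside. The black bars run along the box's x, side by side along its y, so the scan line must lie along the box's y (either way round).
- drawer (a joint): Opening of the drawer, m: 0 fully shut, about 0.18 fully open; it slides out towards the unit's -x (towards the robot). The white drawer unit is 260 x 260 mm and 125 mm high, fixed.
- drawer_floor (a point): Point on the drawer's inner floor, at the middle of the front wall's inner face, 22 mm above the desk; moves with the drawer. x points into the unit (the way to shut it), y left, z up. Inside: x 0 to 0.215, y -0.109 to 0.109, walls 81 mm high; front wall 21 mm thick, 92 mm high. Open by q, x = 0 to q - 0.006 is uncovered; the unit's top board, 91 mm above the floor, covers the rest.
- drawer_handle (a point): Middle of the drawer's steel bar handle: 11 mm thick, 120 mm long along the unit's y, 87 mm above the desk, 35 mm in front of the grey drawer front. Its axes are those of the drawer.
- brown_box: Brown carton with yellow tape, same size as the charger box; leave alone. Origin: underside centre.
- grey_box: Grey box with an orange dot, same size as the charger box; leave alone. Origin: underside centre.
- tape_roll: Brown roll of tape lying flat, 96 mm diameter, 45 mm high; leave alone. Origin: underside centre.
- cup: Black cup, 76 mm diameter, 95 mm high; leave alone. Origin: underside centre.
- bottle: Green bottle, 60 mm diameter, 160 mm high; leave alone. Origin: underside centre.
- adapter: Black laptop power brick without cord, 55 x 120 x 34 mm; leave alone. Origin: underside centre.
Not all that is in view belongs to the job. What is shaped like the scanner but yellow is not meant.

How it is judged:
By the outcome, as a careful person would: the job done as asked, in the order asked, and still so for the second after the job is handed in, with the robot touching nothing.
It also fails if it takes over 67 s, if anything falls off the work surface, if the arm or the gripper's body presses on something with over 40 N, if the wrist force passes 120 N, or if a joint passes its speed limit or range.

## Robot

A 7-joint arm with a two-finger parallel gripper is mounted at the origin on the work surface. World frame = base frame: x ahead of the robot, y to its left, z up, the work surface at z = 0. Lengths are in m, angles in rad, forces in N, time in s.
With the tool pointing down it reaches from about 0.425 to 0.875 m from the base axis. Payload 4.7 kg.
Tool frame: the origin (TCP) lies midway between the tips of the shut fingers; the grasp point (between the pads) lies 19 mm behind it (ctrl.grip_point_offset is the distance from the TCP to the grasp point, in m); z points along the fingers, y is the line along which they close (so a half turn about z gives the same grasp; the last joint's range is limited). The gripper opens to 87 mm and grips with 3 to 60 N. Pads are 19 mm wide; open, the fingers measure 117 mm over their backs; the gripper's body (75 mm by 190 mm) begins 51 mm behind the grasp point.
Start: joints at [1.349, 0.321, -0.07, 1.45, 0.023, 1.371, -0.057], TCP at [0.152, -0.632, 0.223] pointing down, gripper open.
Joint ranges: [-2.86, 2.86], [-0.3, 2.09], [-1.38, 1.24], [0.06, 2.45], [-1.56, 4.7], [0.09, 2.05], [-2.69, 2.69]. Speed limits (rad/s): [2.57, 2.57, 3.14, 3.14, 3.14, 3.14, 3.14].

## Interface

Orientations are given as a rotation vector (axis times angle).
In Python, from bench import ctrl gives the robot as it stands.
- The arm moves only by the tool move_arm, never from a script. Its argument "increments" is text: rows parted by semicolons, each of 7 numbers parted by spaces: the shift along the world's x, y, z in mm, then the turn, a rotation vector about the world's x, y, z in degrees, then the closure in counts, from 0 (fully open) to 255 (shut). A call has exactly 8 rows; each row shifts and turns the commanded pose from where the row before left it; what a row does not reach is not made up. A row lasts 1/12 s, in which the tool goes at most 41.7 mm and 7.16 degrees, less where a joint would pass 70% of its speed; a pose out of reach is approached as far as the arm can. A call with a gripper value outside its range is refused whole. The fingers move at their own pace and stop on an object; "grip_force" is the grip in N (left out, the last holds). Time passes only in rows, so rows that do not move let the fingers close, or fill a call up. It gives the time, the measured TCP pose, the force, the opening and the grip force at its end, in the units of the state.
- ctrl.get_state(): the state, without advancing time (a new reading comes with each control period).
- ctrl.get_image(name): name is "scene" or "side" or "wrist"; returns a dict with "frame" (480x640x3 uint8, red, green, blue), "depth" (480x640 float32, m along the optical axis (not along the pixel's ray), 0 where there is no reading), "fx", "fy", "cx", "cy" (pixels), "k1" (the pictures are not rectified: a ray, as slopes to the right and down, at radius r is drawn at 1 + k1 r^2 times it, then the intrinsics apply), "position" and "orientation" of the camera in the world. Camera axes: x right, y down, z forward; pixel columns grow to the right and rows downward; lengths in m; the calibration is good to about 2 mm. A picture is of the moment at which its call begins.
- ctrl.close_job(): hands the job in; it is judged then, once.
Trained networks look in a picture, given as the dict that the camera call returned (one of the last four; its "shot" number tells which), for a name from the list of things; names that differ only in an ending like _2 or _b are one class to them, and where a whole thing is asked for, a point or a joint stands for the part that bears it (a point fixed in the world has none). Each returns a list of dicts, best first, with "score" (0 to 1); they miss things now and then, are a little off and sometimes report something else, mostly with a low value. They report only what shows in the picture. A call takes as long as a camera call. They do not tell look-alikes from the thing itself.
- ctrl.find_in(target, picture): "centre" ([x, y, z] in m, in world coordinates, good to about 4 mm: the middle of the surface that is visible of it).
- ctrl.silhouettes(target, picture): "region" (480x640 bool, what is visible of it).
The state is a dict: "time": time; "joint_positions": joint angles; "qd": joint speeds; "joint_torque": joint torques, N m; "position": TCP position; "tool_rot": TCP orientation; "ft_force": force on the tool from outside, world axes, zero at the start; "torque": the same for the moment, N m; "grip_width": opening from 0.0 (shut) to 1.0 (fully open); "grip_force": force on a finger pad.
Only numpy, scipy, OpenCV 4.12 (cv2) and the standard library are available. Lean on these libraries where they do the work, as an engineer would, in place of code of your own. Each camera call takes 0.05 s, during which the arm holds its last target. There are 200 camera calls.

## Working session

There is one attempt and no reset: what is moved stays moved. The work goes in short steps, Python scripts to look and compute and a tool call to move; the robot and the scene stay as the last step left them, time stands still between calls to the robot, and variables do not carry over. Pictures are saved under pics/ and viewed, at most 10 in all, crops included, and the job is handed in when it is done.

Besides the shell and the picture viewer there is one more tool, called after "Emit:" by a JSON object that holds its "op" and its "data". move_arm: Moves the arm, as the interface text tells. Its arguments: {"type":"object","properties":{"increments":{"type":"string"},"grip_force":{"type":"number"}},"required":["increments"]}

```bash
ls; mkdir -p pics; cat > h.py <<'E'
import numpy as np, cv2
from scipy.spatial.transform import Rotation as R
from bench import ctrl
def rot(o):
    o=np.array(o,float)
    return R.from_rotvec(o).as_matrix() if o.shape==(3,) else o
def cloud(p):
    K=np.array([[p["fx"],0,p["cx"]],[0,p["fy"],p["cy"]],[0,0,1.]])
    u,v=np.meshgrid(np.arange(640.),np.arange(480.))
    s=cv2.undistortPoints(np.stack([u,v],-1).reshape(-1,1,2),K,np.array([p["k1"],0,0,0.])).reshape(480,640,2)
    d=p["depth"]
    P=np.dstack([s*d[...,None],d])
    W=P@rot(p["orientation"]).T+np.array(p["position"])
    W[d<=0]=np.nan
    return W
def save(p,n): cv2.imwrite("pics/"+n+".png",p["frame"][...,::-1])
E
python3 - <<'E'
from h import *
s=ctrl.get_state(); print({k:np.round(v,3) for k,v in s.items()}, ctrl.grip_point_offset)
for n in ["scene","side","wrist"]:
    p=ctrl.get_image(n); save(p,n+"0"); print(n,p["fx"],p["k1"],np.round(p["position"],3),np.round(p["orientation"],3))
    if n=="wrist":continue
    for t in ["scanner","scanner_head","scanner_window","dock","charger_box","charger_label","drawer_floor","drawer_handle","brown_box","grey_box","tape_roll","cup","bottle","adapter"]:
        print(t,[(np.round(r["centre"],3).tolist(),round(r["score"],2)) for r in ctrl.find_in(t,p)][:3])
E
```

```text
pics
{'time': np.float64(0.0), 'joint_positions': array([ 1.349,  0.322, -0.07 ,  1.452,  0.023,  1.371, -0.057]), 'qd': array([ 0.   ,  0.   , -0.001,  0.   , -0.001, -0.   , -0.001]), 'joint_torque': array([ 1.0000e-03, -4.9128e+01, -4.0400e-01, -3.1253e+01, -6.4000e-02,
        4.4000e-02,  0.0000e+00]), 'position': array([ 0.152, -0.631,  0.221]), 'tool_rot': array([-3.118e+00, -3.690e-01,  1.000e-03]), 'ft_force': array([-0.078,  0.036,  0.175]), 'torque': array([-0.018, -0.031, -0.022]), 'grip_force': np.float64(0.0), 'grip_width': np.float64(0.998)} 0.0187
scene 505.2682270634977 -0.1439846497623318 [ 1.39  -0.318  0.941] [-1.995 -1.302  0.604]
scanner [([0.332, -0.156, 0.099], 0.94), ([0.29, -0.441, 0.124], 0.92), ([0.439, -0.303, 0.12], 0.83)]
scanner_head [([0.432, -0.305, 0.124], 0.97), ([0.337, -0.156, 0.1], 0.67), ([0.288, -0.438, 0.119], 0.65)]
scanner_window [([0.286, -0.442, 0.123], 0.74), ([0.437, -0.462, 0.101], 0.69), ([0.434, -0.302, 0.119], 0.66)]
dock []
charger_box [([0.714, -0.053, 0.05], 0.82)]
charger_label [([0.718, -0.056, 0.048], 0.71)]
drawer_floor [([0.
[... 857 characters left out ...]
444, 0.113], 0.85)]
dock [([0.63, -0.233, 0.027], 0.74), ([0.441, -0.286, 0.01], 0.57), ([0.578, 0.238, 0.018], 0.46)]
charger_box [([0.686, -0.037, 0.046], 0.96)]
charger_label [([0.684, -0.038, 0.052], 0.72), ([0.633, -0.235, 0.032], 0.7)]
drawer_floor [([0.578, 0.238, 0.019], 0.71), ([0.631, -0.236, 0.032], 0.68)]
drawer_handle [([0.576, 0.238, 0.024], 0.83)]
brown_box [([0.443, -0.097, 0.05], 0.58)]
grey_box [([0.572, -0.062, 0.048], 0.68)]
tape_roll [([0.632, -0.233, 0.032], 0.76)]
cup [([0.622, -0.394, 0.063], 0.69)]
bottle [([0.691, -0.316, 0.086], 0.57)]
adapter [([0.541, 0.508, 0.036], 0.93)]
wrist 346.91858449372467 0.011291552403612936 [ 0.224 -0.615  0.385] [ 2.289 -1.804 -0.25 ]
```

View pics/scene0.png

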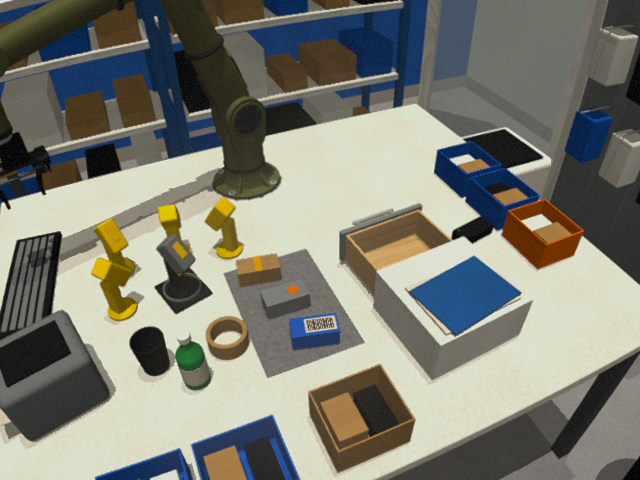

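View pics/side0.png

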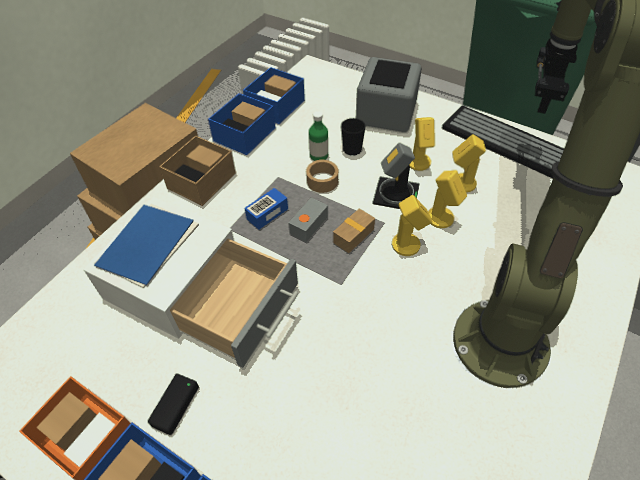

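```bash
python3 - <<'E'
from h import *
def rect(P):
    (c,(w,h),a)=cv2.minAreaRect((P[:,:2]*1000).astype(np.float32)); return np.round(c,1),np.round((w,h),1),round(a,1)
P={n:ctrl.get_image(n) for n in["scene","side"]}
for n,p in P.items():
    W=cloud(p); f=p["frame"].astype(int); r,g,b=f[...,0],f[...,1],f[...,2]
    def box(x0,x1,y0,y1,z0,z1): return (W[...,0]>x0)&(W[...,0]<x1)&(W[...,1]>y0)&(W[...,1]<y1)&(W[...,2]>z0)&(W[...,2]<z1)
    m=box(.6,.8,-.13,.05,.038,.06); Q=W[m]; print(n,"charger top",rect(Q),m.sum(),np.median(Q[:,2]))
    wh=m&(f.min(-1)>150); print(" label white",rect(W[wh]),W[wh].mean(0).round(4),wh.sum())
    m=box(.35,.55,-.4,-.2,.015,.026);print(" dock rim",rect(W[m]),m.sum())
    m=box(.35,.55,-.4,-.2,.004,.2);q=W[m]
    print(" tall",len(q),[(z,np.round(np.median(q[(q[:,2]>z)&(q[:,2]<z+.02)],0),3)) for z in np.arange(0.0,.18,.02)])
    m=box(.35,.5,-.36,-.24,.1,.2)&(r-b<40);print(" head grey",rect(W[m]),W[m].mean(0).round(4),W[m].max(0).round(3),W[m].min(0).round(3))
    m=box(.35,.9,.0,.5,.105,.112); print(" drawer walltop",m.sum(),rect(W[m]))
    m=box(.6,.95,.0,.5,.118,.135); print(" unit top",m.sum(),rect(W[m]))
    m=box(.35,.6,.0,.45,.06,.12); q=W[m];print(" front",len(q),q.min(0).round(3),rect(q))
    m=box(.45,.7,.1,.4,.015,.03); q=W[m];print(" floor",len(q),rect(q))
E
```

```text
scene charger top (array([668.7, -55.5]), array([160.8, 120.3]), 10.7) 1174 0.046196493935690974
 label white (array([701.7, -34.2]), array([72.2, 44.2]), 79.4) [ 0.7037 -0.0326  0.0468] 147
 dock rim (array([ 428.5, -301.3]), array([96.7, 99.1]), 7.5) 479
 tall 2398 [(np.float64(0.0), array([ 0.449, -0.304,  0.009])), (np.float64(0.02), array([ 0.429, -0.298,  0.022])), (np.float64(0.04), array([ 0.426, -0.309,  0.049])), (np.float64(0.06), array([ 0.429, -0.314,  0.07 ])), (np.float64(0.08), array([ 0.428, -0.316,  0.092])), (np.float64(0.1), array([ 0.453, -0.293,  0.114])), (np.float64(0.12), array([ 0.452, -0.287,  0.13 ])), (np.float64(0.14), array([ 0.441, -0.294,  0.15 ])), (np.float64(0.16), array([ 0.429, -0.3  ,  0.17 ]))]
 head grey (array([ 429.9, -295.5]), array([81. , 49.9]), 43.9) [ 0.4411 -0.2974  0.1435] [ 0.475 -0.254  0.181] [ 0.39  -0.335  0.1  ]
 drawer walltop 520 (array([693.2, 251.7]), array([429.7, 261.6]), 4.3)
 unit top 8408 (array([782.8, 260.8]), array([250. , 265.8]), 4.2)
 front 2360 [0.436 0.11  0.06 ] (array([518.2, 237.5]), array([163.6, 254.7]), 0.
[... 534 characters left out ...]
,  0.07 ])), (np.float64(0.08), array([ 0.403, -0.295,  0.091])), (np.float64(0.1), array([ 0.416, -0.277,  0.112])), (np.float64(0.12), array([ 0.432, -0.276,  0.13 ])), (np.float64(0.14), array([ 0.423, -0.284,  0.151])), (np.float64(0.16), array([ 0.414, -0.298,  0.17 ]))]
 head grey (array([ 425.3, -297.1]), array([82.6, 54.1]), 41.4) [ 0.4191 -0.2871  0.1454] [ 0.469 -0.254  0.186] [ 0.384 -0.337  0.1  ]
 drawer walltop 555 (array([689.4, 249.8]), array([424.6, 261.5]), 4.1)
 unit top 6995 (array([783.4, 255.2]), array([252.4, 264.1]), 3.9)
 front 2807 [0.433 0.11  0.06 ] (array([516.3, 236.5]), array([253.6, 167. ]), 90.0)
 floor 4792 (array([593.1, 245.7]), array([234.2, 253. ]), 5.1)
```

Emit:
{"op": "move_arm", "data": {"increments": "10 10 20 0 0 2 0;14 18 20 0 0 2 0;14 18 20 0 0 2 0;14 18 20 0 0 2 0;14 18 15 0 0 2 0;14 18 10 0 0 2 0;14 18 5 0 0 2 0;14 18 0 0 0 2 0"}}

```text
time: 2.32
position: [0.261, -0.4949, 0.3335]
tool_rot: [3.035, 0.804, 0.0]
ft_force: [0.0, 0.2, -0.1]
grip_width: 0.999
grip_force: 0.0
```

Emit:
{"op": "move_arm", "data": {"increments": "14 18 0 0 0 2 0;14 18 0 0 0 2 0;14 18 0 0 0 2 0;14 18 0 0 0 2 0;14 18 0 0 0 2 0;14 18 0 0 0 2 0;14 18 0 0 0 2 0;14 18 0 0 0 2 0"}}

```text
time: 2.98
position: [0.3732, -0.3502, 0.3326]
tool_rot: [2.895, 1.22, 0.0]
ft_force: [0.5, -0.4, 0.4]
grip_width: 0.997
grip_force: 0.0
```

```bash
python3 - <<'E'
from h import *
s=ctrl.get_state(); print(s["time"],np.round(s["position"],4),np.round(s["tool_rot"],3),np.round(s["joint_positions"],2)); print(rot(s["tool_rot"]).round(3))
p=ctrl.get_image("wrist"); save(p,"wrist1"); print(np.round(p["position"],3)); print(rot(p["orientation"]).round(2))
W=cloud(p); f=p["frame"].astype(int); r,b=f[...,0],f[...,2]
def rect(P):
    (c,(w,h),a)=cv2.minAreaRect((P[:,:2]*1000).astype(np.float32)); return np.round(c,1),np.round((w,h),1),round(a,1)
def box(x0,x1,y0,y1,z0,z1): return (W[...,0]>x0)&(W[...,0]<x1)&(W[...,1]>y0)&(W[...,1]<y1)&(W[...,2]>z0)&(W[...,2]<z1)
m=box(.35,.5,-.37,-.22,.016,.024);print("rim",rect(W[m]),m.sum(),np.median(W[m][:,2]))
m=box(.35,.5,-.37,-.22,.007,.024);print("dock",rect(W[m]),m.sum())
m=box(.35,.5,-.36,-.24,.1,.2);print("head",rect(W[m]),m.sum(),W[m].max(0),W[m].min(0))
E
```

```text
2.9833 [ 0.3732 -0.3502  0.3326] [2.895 1.22  0.   ] [ 1.06  0.01 -0.36  1.59  0.    1.54 -0.07]
[[ 0.698  0.716  0.   ]
 [ 0.716 -0.698 -0.   ]
 [-0.     0.    -1.   ]]
[ 0.425 -0.297  0.495]
[[ 0.72 -0.67 -0.19]
 [-0.7  -0.69 -0.2 ]
 [ 0.    0.27 -0.96]]
rim (array([ 416.2, -308.7]), array([86.1, 98.8]), 42.5) 473 0.019890401255198142
dock (array([ 421.2, -304.5]), array([119.6, 109.7]), 16.4) 3200
head (array([ 427.8, -297.3]), array([80.6, 48. ]), 41.8) 4199 [ 0.47112083 -0.25567271  0.18231553] [ 0.38425577 -0.33915897  0.11493599]
```

View pics/wrist1.png

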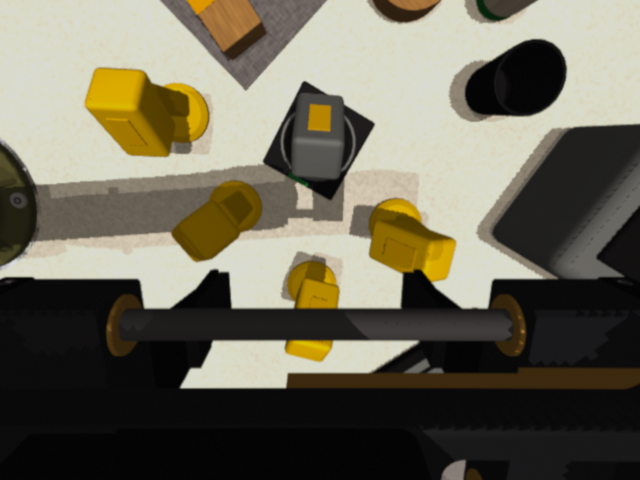

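Emit:
{"op": "move_arm", "data": {"increments": "3 3 -13 0 0 -4 0;3 3 -13 4.17 -4.66 0 0;3 3 -13 4.17 -4.66 0 0;3 3 -13 4.17 -4.66 0 0;3 3 -13 4.17 -4.66 0 0;3 3 -13 0 0 0 0;3 3 -13 0 0 0 0;1 3 -12 0 0 0 0"}}

```text
time: 3.7
position: [0.3942, -0.3275, 0.2285]
tool_rot: [-2.733, -1.036, -0.605]
ft_force: [0.1, 0.1, -0.2]
grip_width: 0.996
grip_force: 0.0
```

```bash
cat >> h.py <<'E'
def st():
    s=ctrl.get_state(); print(round(float(s["time"]),2),np.round(s["position"],4),"q",np.round(s["joint_positions"],2),"F",np.round(s["ft_force"],1),"grip",round(float(s["grip_width"]),3),round(float(s["grip_force"]),1)); print(rot(s["tool_rot"]).round(3)); return s
E
python3 - <<'E'
from h import *
s=st(); Rt=rot(s["tool_rot"]);p=ctrl.get_image("wrist");W=cloud(p)
m=(W[...,0]>.36)&(W[...,0]<.49)&(W[...,1]>-.36)&(W[...,1]<-.24)&(W[...,2]>.1)&(W[...,2]<.19)
q=W[m];(c,w,a)=cv2.minAreaRect((q[:,:2]*1000).astype(np.float32));print(c,w,a,len(q),q.max(0))
c=np.array([.428,-.297,.135]); print("delta", (c+.0157*Rt[:,2]-s["position"])*1000)
E
```

```text
3.7 [ 0.3942 -0.3275  0.2285] q [ 1.18  0.06 -0.25  1.82 -0.43  1.34  0.21] F [ 0.1  0.1 -0.2] grip 0.996 0.0
[[ 0.679  0.663  0.315]
 [ 0.6   -0.748  0.283]
 [ 0.423 -0.003 -0.906]]
(427.36444091796875, -297.7278747558594) (79.44703674316406, 48.03583526611328) 41.55192565917969 5971 [ 0.47049063 -0.25586311  0.18187017]
delta [  38.77978708   34.94774972 -107.71898656]
```

Consistent (head at 427, −298). Descend along the tool axis and grip.

Emit:
{"op": "move_arm", "data": {"increments": "7 6 -18 0 0 0 0;7 6 -18 0 0 0 0;6 6 -18 0 0 0 0;6 6 -18 0 0 0 0;6 5 -18 0 0 0 0;6 5 -17 0 0 0 0;0 0 0 0 0 0 0;0 0 0 0 0 0 0"}}

```text
time: 4.42
position: [0.4321, -0.293, 0.1226]
tool_rot: [-2.732, -1.038, -0.604]
ft_force: [-0.0, -0.2, 0.8]
grip_width: 1.0
grip_force: 0.0
```

Emit:
{"op": "move_arm", "data": {"increments": "0 0 0 0 0 0 100;0 0 0 0 0 0 160;0 0 0 0 0 0 200;0 0 0 0 0 0 200;0 0 0 0 0 0 200;0 0 0 0 0 0 200;0 0 0 0 0 0 200;0 0 0 0 0 0 200", "grip_force": 30}}

```text
time: 5.08
position: [0.4318, -0.2941, 0.1227]
tool_rot: [-2.734, -1.036, -0.605]
ft_force: [-0.3, 0.8, 1.1]
grip_width: 0.549
grip_force: 30.0
```

```bash
python3 -c "
from h import *
st()"
```

```text
5.08 [ 0.4318 -0.2941  0.1227] q [ 1.12  0.15 -0.3   1.95 -0.45  1.09  0.2 ] F [-0.3  0.8  1.1] grip 0.549 30.0
[[ 0.679  0.663  0.315]
 [ 0.6   -0.749  0.282]
 [ 0.423 -0.002 -0.906]]
```

Emit:
{"op": "move_arm", "data": {"increments": "0 0 6 0 0 0 200;0 0 14 0 0 0 200;0 0 20 0 0 0 200;0 0 25 0 0 0 200;0 0 25 0 0 0 200;0 0 25 0 0 0 200;0 0 25 0 0 0 200;0 0 20 0 0 0 200"}}

```text
time: 5.75
position: [0.4317, -0.2939, 0.2844]
tool_rot: [-2.735, -1.037, -0.605]
ft_force: [0.0, 0.8, -2.5]
grip_width: 0.552
grip_force: 30.0
```

```bash
cat >> h.py <<'E'
def T(r,p):
    M=np.eye(4);M[:3,:3]=r;M[:3,3]=p;return M
Rz=lambda d:R.from_euler('z',d,degrees=True).as_matrix()
Ry=lambda d:R.from_euler('y',d,degrees=True).as_matrix()
G=T(R.from_matrix(np.array([[.679,.663,.315],[.6,-.749,.282],[.423,-.002,-.906]])).as_matrix(),[.4318,-.2941,.1227])
S0=T(Rz(41.7),[.4205,-.304,.010])
TS=np.linalg.inv(G)@S0     # scanner in tool
Win=T(Ry(55),[.034,0,.091])
def scan_target(lab,yaw,d):
    Wt=T(Rz(yaw)@Ry(90),np.array(lab)+[0,0,d])
    return Wt@np.linalg.inv(Win)@np.linalg.inv(TS)
def delta(M):
    s=ctrl.get_state(); dr=R.from_matrix(M[:3,:3]@rot(s["tool_rot"]).T).as_rotvec(degrees=True)
    print("shift",((M[:3,3]-s["position"])*1000).round(1),"turn",dr.round(2),np.linalg.norm(dr).round(1))
E
python3 - <<'E'
from h import *
s=st(); M=scan_target([.703,-.0355,.048],-10.6,.13); print(M.round(3)); delta(M)
p=ctrl.get_image("side"); save(p,"side1")
E
```

```text
5.75 [ 0.4317 -0.2939  0.2844] q [ 1.13  0.02 -0.29  1.75 -0.44  1.4   0.08] F [ 0.   0.8 -2.5] grip 0.552 30.0
[[ 0.679  0.663  0.315]
 [ 0.601 -0.748  0.281]
 [ 0.422 -0.002 -0.906]]
[[ 0.967 -0.188 -0.17   0.7  ]
 [-0.185 -0.982  0.033 -0.035]
 [-0.173 -0.    -0.985  0.207]
 [ 0.     0.     0.     1.   ]]
shift [268.2 258.9 -77.7] turn [ -9.67  34.85 -50.66] 62.2
```

Emit:
{"op": "move_arm", "data": {"increments": "8 8 0 -0.604 2.178 -3.166 200;15 15 0 -0.604 2.178 -3.166 200;18 18 0 -0.604 2.178 -3.166 200;20 20 0 -0.604 2.178 -3.166 200;20 20 0 -0.604 2.178 -3.166 200;20 20 0 -0.604 2.178 -3.166 200;20 20 0 -0.604 2.178 -3.166 200;20 20 -3 -0.604 2.178 -3.166 200"}}

```text
time: 6.47
position: [0.5733, -0.1518, 0.2795]
tool_rot: [-3.022, -0.395, -0.181]
ft_force: [1.0, -0.5, -2.6]
grip_width: 0.55
grip_force: 30.0
```

Emit:
{"op": "move_arm", "data": {"increments": "20 20 -8 -0.604 2.178 -3.166 200;20 18 -8 -0.604 2.178 -3.166 200;20 18 -8 -0.604 2.178 -3.166 200;18 17 -8 -0.604 2.178 -3.166 200;17 15 -7 -0.604 2.178 -3.166 200;16 15 -6 -0.604 2.178 -3.166 200;10 10 -5 -0.604 2.178 -3.166 200;6 5 -2 -0.604 2.178 -3.166 200"}}

```text
time: 7.13
position: [0.7, -0.0317, 0.2246]
tool_rot: [-3.098, 0.293, 0.277]
ft_force: [-0.1, 0.9, -2.7]
grip_width: 0.548
grip_force: 30.0
```

```bash
python3 - <<'E'
from h import *
s=st(); M=scan_target([.703,-.0355,.048],-10.6,.13); delta(M)
p=ctrl.get_image("wrist"); save(p,"wrist2")
W=cloud(p); f=p["frame"].astype(int)
m=(abs(W[...,0]-.7)<.1)&(abs(W[...,1]+.05)<.1)&(abs(W[...,2]-.047)<.008); q=W[m]
if len(q): print("top",cv2.minAreaRect((q[:,:2]*1000).astype(np.float32)),len(q),np.median(q[:,2]))
E
```

```text
7.13 [ 0.7    -0.0317  0.2246] q [ 0.31  0.62 -0.5   1.08  0.23  1.66 -1.89] F [-0.1  0.9 -2.7] grip 0.548 30.0
[[ 0.967 -0.187 -0.174]
 [-0.184 -0.982  0.034]
 [-0.178 -0.001 -0.984]]
shift [ -0.1  -3.3 -17.9] turn [-0.11 -0.24 -0.02] 0.3
top ((663.0953979492188, -65.85501098632812), (156.38571166992188, 119.55339050292969), 76.11079406738281) 6996 0.048207409661224915
```

View pics/wrist2.png

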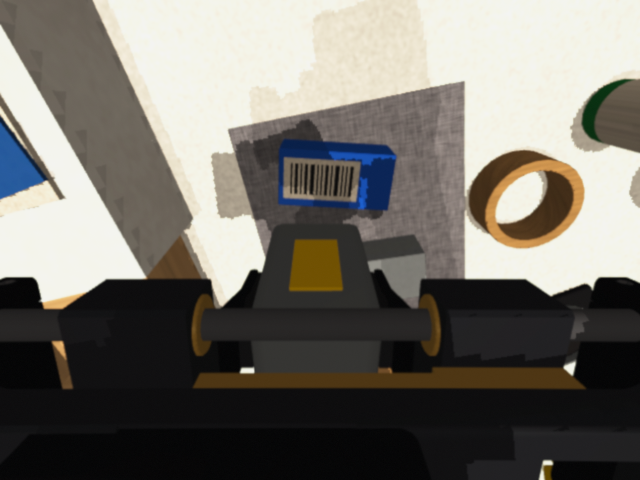

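```bash
python3 - <<'E'
from h import *
p=ctrl.get_image("wrist"); W=cloud(p); f=p["frame"].astype(int)
roi=np.zeros((480,640),bool); roi[135:222,270:402]=1
blue=roi&(f[...,2]-f[...,0]>50)
lab=np.zeros((480,640),bool); lab[150:206,276:366]=1
white=lab&(f.min(-1)>110)&(abs(W[...,2]-.047)<.01)
print("label",cv2.minAreaRect((W[white][:,:2]*1000).astype(np.float32)),np.median(W[white][:,2]))
m=(blue|white)&(abs(W[...,2]-.048)<.005)
print("top",cv2.minAreaRect((W[m][:,:2]*1000).astype(np.float32)),m.sum())
E
```

```text
label ((689.4481811523438, -34.03542709350586), (71.79399871826172, 15.028380393981934), 78.53264617919922) 0.048324889589417996
top ((699.1820678710938, -51.189491271972656), (108.9040756225586, 56.316890716552734), 75.95414733886719) 3467
```

Emit:
{"op": "move_arm", "data": {"increments": "0 -2 -6 0 0 -1 200;0 -1 -6 0 0 0 200;0 -1 -4 0 0 0 200;0 0 -2 0 0 0 200;0 0 0 0 0 0 200;0 0 0 0 0 0 200;0 0 0 0 0 0 200;0 0 0 0 0 0 200"}}

```text
time: 7.9
position: [0.6999, -0.039, 0.2102]
tool_rot: [-3.095, 0.321, 0.268]
ft_force: [0.7, -0.1, -2.7]
grip_width: 0.549
grip_force: 30.0
```

```bash
python3 - <<'E'
from h import *
s=st(); delta(scan_target([.7025,-.0365,.048],-11.5,.13))
Tt=T(rot(s["tool_rot"]),s["position"])@TS@Win
t=(Tt[2,3]-.048)/-Tt[2,0]; print("ray hits",(Tt[:3,3]+t*Tt[:3,0]).round(4),"dist",t)
p=ctrl.get_image("scene"); save(p,"scene2c"); cv2.imwrite("pics/scene2.png",cv2.resize(p["frame"][200:400,200:440,::-1],None,fx=2.5,fy=2.5))
E
```

```text
7.9 [ 0.6999 -0.039   0.2102] q [ 0.32  0.62 -0.49  1.11  0.23  1.63 -1.89] F [ 0.7 -0.1 -2.7] grip 0.549 30.0
[[ 0.964 -0.205 -0.168]
 [-0.202 -0.979  0.036]
 [-0.172 -0.001 -0.985]]
shift [-0.5  3.  -3.5] turn [-0.02  0.1   0.12] 0.2
ray hits [ 0.7033 -0.0395  0.048 ] dist 0.1335486218615279
```

View pics/scene2.png

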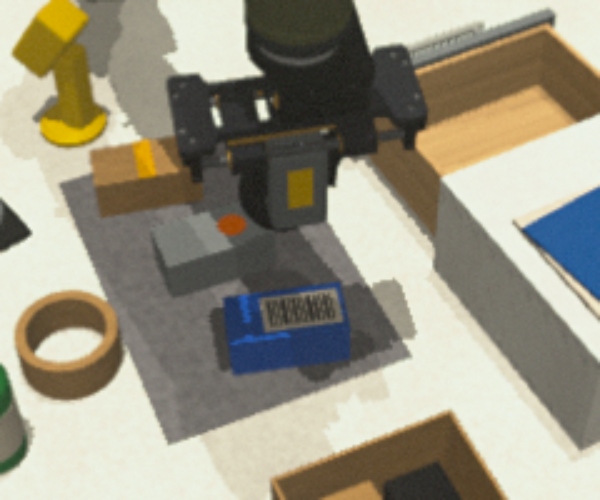

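Emit:
{"op": "move_arm", "data": {"increments": "0 2 0 0 0 0 200;0 1 0 0 0 0 200;0 0 0 0 0 0 200;0 0 0 0 0 0 200;0 0 0 0 0 0 200;0 0 0 0 0 0 200;0 0 0 0 0 0 200;0 0 0 0 0 0 200"}}

```text
time: 8.62
position: [0.6998, -0.0361, 0.2096]
tool_rot: [-3.095, 0.321, 0.269]
ft_force: [0.2, -0.8, -2.5]
grip_width: 0.55
grip_force: 30.0
```

Emit:
{"op": "move_arm", "data": {"increments": "0 0 0 0 0 0 200;0 0 0 0 0 0 200;0 0 0 0 0 0 200;0 0 0 0 0 0 200;0 0 0 0 0 0 200;0 0 0 0 0 0 200;0 0 0 0 0 0 200;0 0 0 0 0 0 200"}}

```text
time: 9.28
position: [0.6998, -0.036, 0.2096]
tool_rot: [-3.095, 0.321, 0.269]
ft_force: [0.0, 0.7, -3.1]
grip_width: 0.551
grip_force: 30.0
```

Emit:
{"op": "move_arm", "data": {"increments": "0 0 0 0 0 0 200;0 0 0 0 0 0 200;0 0 0 0 0 0 200;0 0 0 0 0 0 200;0 0 0 0 0 0 200;0 0 0 0 0 0 200;0 0 0 0 0 0 200;0 0 0 0 0 0 200"}}

```text
time: 9.95
position: [0.6998, -0.036, 0.2096]
tool_rot: [-3.095, 0.321, 0.269]
ft_force: [-0.2, 0.7, -2.2]
grip_width: 0.549
grip_force: 30.0
```

Emit:
{"op": "move_arm", "data": {"increments": "0 0 0 0 0 0 200;0 0 0 0 0 0 200;0 0 0 0 0 0 200;0 0 0 0 0 0 200;0 0 0 0 0 0 200;0 0 0 0 0 0 200;0 0 0 0 0 0 200;0 0 0 0 0 0 200"}}

```text
time: 10.62
position: [0.6998, -0.0361, 0.2096]
tool_rot: [-3.095, 0.321, 0.269]
ft_force: [-0.2, -0.4, -2.8]
grip_width: 0.548
grip_force: 30.0
```

Emit:
{"op": "move_arm", "data": {"increments": "0 0 0 0 0 0 200;0 0 0 0 0 0 200;0 0 0 0 0 0 200;0 0 0 0 0 0 200;0 0 0 0 0 0 200;0 0 0 0 0 0 200;0 0 0 0 0 0 200;0 0 0 0 0 0 200"}}

```text
time: 11.28
position: [0.6998, -0.036, 0.2096]
tool_rot: [-3.095, 0.321, 0.269]
ft_force: [0.1, -0.4, -2.3]
grip_width: 0.551
grip_force: 30.0
```

```bash
python3 - <<'E'
from h import *
s=st()
Tt=T(rot(s["tool_rot"]),s["position"])@TS@Win
t=(Tt[2,3]-.048)/-Tt[2,0]; print("ray hits",(Tt[:3,3]+t*Tt[:3,0]).round(4),"dist",t)
A=G.copy(); A[2,3]+=.16; delta(A)
E
```

```text
11.28 [ 0.6998 -0.036   0.2096] q [ 0.32  0.62 -0.49  1.11  0.22  1.63 -1.9 ] F [ 0.1 -0.4 -2.3] grip 0.551 30.0
[[ 0.964 -0.205 -0.169]
 [-0.202 -0.979  0.036]
 [-0.173 -0.001 -0.985]]
ray hits [ 0.703  -0.0365  0.048 ] dist 0.13292713486445268
shift [-268.  -258.1   73.1] turn [  9.37 -34.99  51.6 ] 63.0
```

Emit:
{"op": "move_arm", "data": {"increments": "-6 -6 10 0.586 -2.187 3.225 200;-14 -14 15 0.586 -2.187 3.225 200;-18 -18 15 0.586 -2.187 3.225 200;-20 -20 15 0.586 -2.187 3.225 200;-20 -20 10 0.586 -2.187 3.225 200;-20 -20 8 0.586 -2.187 3.225 200;-20 -20 0 0.586 -2.187 3.225 200;-20 -20 0 0.586 -2.187 3.225 200"}}

```text
time: 11.95
position: [0.5609, -0.1745, 0.2837]
tool_rot: [-3.021, -0.391, -0.189]
ft_force: [-0.4, -1.2, -2.4]
grip_width: 0.548
grip_force: 30.0
```

Emit:
{"op": "move_arm", "data": {"increments": "-20 -20 0 0.586 -2.187 3.225 200;-20 -20 0 0.586 -2.187 3.225 200;-20 -18 0 0.586 -2.187 3.225 200;-20 -18 0 0.586 -2.187 3.225 200;-20 -18 0 0.586 -2.187 3.225 200;-18 -14 0 0.586 -2.187 3.225 200;-8 -8 0 0.586 -2.187 3.225 200;-4 -4 0 0.586 -2.187 3.225 200"}}

```text
time: 12.62
position: [0.4295, -0.2961, 0.2827]
tool_rot: [-2.736, -1.035, -0.606]
ft_force: [0.2, -0.3, -2.2]
grip_width: 0.548
grip_force: 30.0
```

```bash
python3 - <<'E'
from h import *
s=st(); A=G.copy(); A[2,3]+=.16; delta(A)
E
```

```text
12.62 [ 0.4295 -0.2961  0.2827] q [ 1.2   0.02 -0.35  1.75 -0.44  1.39  0.09] F [ 0.2 -0.3 -2.2] grip 0.548 30.0
[[ 0.679  0.662  0.316]
 [ 0.6   -0.749  0.28 ]
 [ 0.423 -0.001 -0.906]]
shift [ 2.3  2.  -0. ] turn [0.08 0.05 0.06] 0.1
```

Emit:
{"op": "move_arm", "data": {"increments": "2 2 -5 0 0 0 200;0 0 -15 0 0 0 200;0 0 -22 0 0 0 200;0 0 -25 0 0 0 200;0 0 -25 0 0 0 200;0 0 -20 0 0 0 200;0 0 -12 0 0 0 200;0 0 -6 0 0 0 200"}}

```text
time: 13.28
position: [0.4338, -0.29, 0.1508]
tool_rot: [-2.731, -1.036, -0.603]
ft_force: [-0.2, 0.5, -3.0]
grip_width: 0.552
grip_force: 30.0
```

```bash
python3 - <<'E'
from h import *
s=st(); delta(G)
p=ctrl.get_image("scene"); cv2.imwrite("pics/scene3.png",cv2.resize(p["frame"][180:330,110:270,::-1],None,fx=3.5,fy=3.5))
E
```

```text
13.28 [ 0.4338 -0.29    0.1508] q [ 1.18  0.12 -0.36  1.92 -0.44  1.14  0.17] F [-0.2  0.5 -3. ] grip 0.552 30.0
[[ 0.679  0.664  0.313]
 [ 0.6   -0.748  0.285]
 [ 0.423 -0.006 -0.906]]
shift [ -2.   -4.1 -28.1] turn [-0.14 -0.13 -0.08] 0.2
```

View pics/scene3.png

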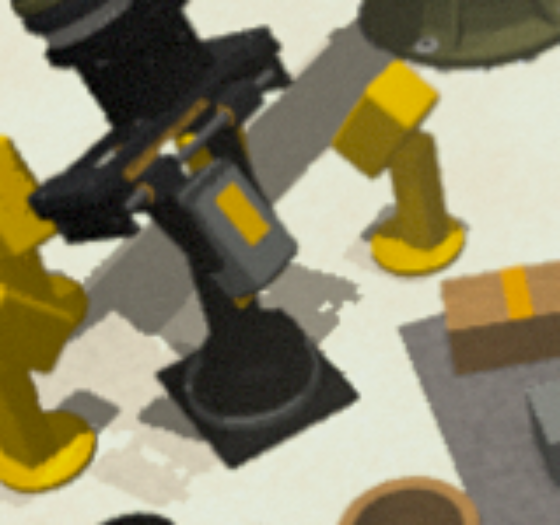

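Emit:
{"op": "move_arm", "data": {"increments": "-1 -2 0 0 0 0 200;-1 -2 0 0 0 0 200;0 0 -5 0 0 0 200;0 0 -5 0 0 0 200;0 0 -5 0 0 0 200;0 0 -4 0 0 0 200;0 0 0 0 0 0 200;0 0 0 0 0 0 200"}}

```text
time: 14.0
position: [0.4317, -0.2958, 0.1332]
tool_rot: [-2.733, -1.035, -0.605]
ft_force: [-0.0, -0.0, -3.4]
grip_width: 0.55
grip_force: 30.0
```

```bash
python3 - <<'E'
from h import *
s=st(); delta(G)
E
```

```text
14.0 [ 0.4317 -0.2958  0.1332] q [ 1.19  0.14 -0.36  1.93 -0.43  1.11  0.19] F [-0.  -0.  -3.4] grip 0.55 30.0
[[ 0.679  0.663  0.315]
 [ 0.6   -0.749  0.283]
 [ 0.423 -0.003 -0.906]]
shift [  0.1   1.7 -10.5] turn [-0.05 -0.02  0.01] 0.1
```

Emit:
{"op": "move_arm", "data": {"increments": "0 1 -3 0 0 0 200;0 0 -3 0 0 0 200;0 0 -2 0 0 0 200;0 0 -1 0 0 0 200;0 0 -1 0 0 0 200;0 0 0 0 0 0 200;0 0 0 0 0 0 200;0 0 0 0 0 0 200"}}

```text
time: 14.67
position: [0.4319, -0.2951, 0.1237]
tool_rot: [-2.734, -1.036, -0.606]
ft_force: [-0.5, -1.4, -3.4]
grip_width: 0.548
grip_force: 30.0
```

Emit:
{"op": "move_arm", "data": {"increments": "0 0 -1 0 0 0 200;0 0 0 0 0 0 200;0 0 -1 0 0 0 200;0 0 0 0 0 0 200;0 0 0 0 0 0 200;0 0 0 0 0 0 200;0 0 0 0 0 0 200;0 0 0 0 0 0 200"}}

```text
time: 15.33
position: [0.4322, -0.2951, 0.1228]
tool_rot: [-2.734, -1.036, -0.607]
ft_force: [-2.1, 1.0, 5.6]
grip_width: 0.549
grip_force: 30.0
```

Emit:
{"op": "move_arm", "data": {"increments": "0 0 0 0 0 0 100;0 0 0 0 0 0 60;0 0 0 0 0 0 0;0 0 0 0 0 0 0;0 0 0 0 0 0 0;0 0 0 0 0 0 0;0 0 0 0 0 0 0;-3 -3 9 0 0 0 0"}}

```text
time: 16.0
position: [0.4283, -0.2964, 0.1294]
tool_rot: [-2.731, -1.036, -0.604]
ft_force: [0.2, -0.1, -0.1]
grip_width: 0.983
grip_force: 0.0
```

Emit:
{"op": "move_arm", "data": {"increments": "-6 -5 17 0 0 0 0;-6 -6 18 0 0 0 0;-6 -6 18 0 0 0 0;-6 -6 18 0 0 0 0;-6 -6 18 0 0 0 0;-6 -6 18 0 0 0 0;0 0 20 0 0 0 0;0 0 20 0 0 0 0"}}

```text
time: 16.67
position: [0.392, -0.3338, 0.2791]
tool_rot: [-2.736, -1.034, -0.606]
ft_force: [-0.1, -0.4, -0.3]
grip_width: 1.002
grip_force: 0.0
```

```bash
python3 - <<'E'
from h import *
s=st()
p=ctrl.get_image("wrist"); W=cloud(p)
m=(W[...,0]>.35)&(W[...,0]<.5)&(W[...,1]>-.37)&(W[...,1]<-.22)&(W[...,2]>.1)&(W[...,2]<.2)
q=W[m];print(cv2.minAreaRect((q[:,:2]*1000).astype(np.float32)),q.max(0))
b=T(Rz(78-0)@np.diag([1,-1,-1.]),[.6995,-.051,.20]); delta(b)
E
```

```text
16.67 [ 0.392  -0.3338  0.2791] q [ 1.25  0.04 -0.3   1.73 -0.43  1.43  0.18] F [-0.1 -0.4 -0.3] grip 1.002 0.0
[[ 0.68   0.662  0.316]
 [ 0.599 -0.75   0.281]
 [ 0.423 -0.002 -0.906]]
((428.2064208984375, -298.1089172363281), (79.15872192382812, 48.00461196899414), 41.64932632446289) [ 0.47142029 -0.2568276   0.18186149]
shift [305.8 283.8 -83.6] turn [-21.83  13.05  35.9 ] 44.0
```

Emit:
{"op": "move_arm", "data": {"increments": "8 8 0 -1.364 0.816 2.244 0;15 14 0 -1.364 0.816 2.244 0;20 19 0 -1.364 0.816 2.244 0;22 20 0 -1.364 0.816 2.244 0;22 20 0 -1.364 0.816 2.244 0;22 20 0 -1.364 0.816 2.244 0;22 20 0 -1.364 0.816 2.244 0;22 20 0 -1.364 0.816 2.244 0"}}

```text
time: 17.38
position: [0.5466, -0.1914, 0.2785]
tool_rot: [-2.638, -1.522, -0.311]
ft_force: [0.4, -0.4, 0.4]
grip_width: 0.999
grip_force: 0.0
```

Emit:
{"op": "move_arm", "data": {"increments": "22 20 -5 -1.364 0.816 2.244 0;22 20 -5 -1.364 0.816 2.244 0;22 20 -5 -1.364 0.816 2.244 0;22 20 -5 -1.364 0.816 2.244 0;22 20 -5 -1.364 0.816 2.244 0;20 20 -5 -1.364 0.816 2.244 0;15 15 -5 -1.364 0.816 2.244 0;6 6 -5 -1.364 0.816 2.244 0"}}

```text
time: 18.05
position: [0.6982, -0.0473, 0.2372]
tool_rot: [-2.433, -1.977, 0.005]
ft_force: [-0.2, 0.8, -0.0]
grip_width: 0.998
grip_force: 0.0
```

```bash
python3 - <<'E'
from h import *
s=st()
p=ctrl.get_image("wrist"); save(p,"wrist4"); W=cloud(p); f=p["frame"].astype(int)
m=(W[...,0]>.63)&(W[...,0]<.77)&(W[...,1]>-.13)&(W[...,1]<.03)&(abs(W[...,2]-.048)<.006)
q=W[m];print(cv2.minAreaRect((q[:,:2]*1000).astype(np.float32)),np.median(q[:,2]),len(q))
b=T(Rz(78)@np.diag([1,-1,-1.]),[.6995,-.051,.20]); delta(b)
for n in["scene","side"]:
    W=cloud(ctrl.get_image(n)); 
    Q=W.reshape(-1,3); Q=Q[~np.isnan(Q[:,0])]
    a=np.radians(4.1); ex=np.array([np.cos(a),np.sin(a)]); ey=np.array([-ex[1],ex[0]])
    u=Q[:,:2]@ex; v=Q[:,:2]@ey; z=Q[:,2]
    k=(v>.05)&(v<.36)&(u>.3)&(u<.95)
    t=k&(abs(z-.125)<.004); print(n,"unit top u,v",np.percentile(u[t],[.5,99.5]),np.percentile(v[t],[.5,99.5]))
    t=k&(abs(z-.112)<.006)&(u<.6); print(" front wall",np.percentile(u[t],[1,50,99]),np.percentile(v[t],[1,99]),t.sum())
    t=k&(abs(z-.102)<.004)&(u<.62)&(u>.53);print(" side walls v",np.percentile(v[t],[2,98]),np.sort(v[t])[::max(1,t.sum()//12)].round(3))
    t=k&(abs(z-.022)<.004)&(u>.48)&(u<.7);print(" floor u,v",np.percentile(u[t],[1,99]),np.percentile(v[t],[1,99]),t.sum())
    t=k&(z>.078)&(z<.095)&(u<.475);print(" handle",np.percentile(u[t],[5,50,95]),np.percentile(v[t],[2,98]),t.sum())
E
```

```text
18.05 [ 0.6982 -0.0473  0.2372] q [ 0.46  0.5  -0.64  1.26  0.29  1.48 -0.35] F [-0.2  0.8 -0. ] grip 0.998 0.0
[[ 0.205  0.979 -0.007]
 [ 0.979 -0.205  0.003]
 [ 0.002 -0.008 -1.   ]]
((698.776611328125, -50.34571075439453), (109.74504089355469, 56.132110595703125), 75.82731628417969) 0.048360168881947 5590
shift [  1.4  -6.  -35.6] turn [-0.23 -0.53 -0.48] 0.8
scene unit top u,v [0.67756148 0.92316323] [0.0729052  0.33372461]
 front wall [0.49439782 0.5065415  0.51399914] [0.07798036 0.32538274] 436
 side walls v [0.08734731 0.31858521] [0.087 0.088 0.089 0.091 0.092 0.093 0.095 0.311 0.312 0.314 0.315 0.317
 0.319]
 floor u,v [0.51321107 0.68128271] [0.07527096 0.31364872] 1223
 handle [0.45797513 0.46372446 0.46826183] [0.14059607 0.26396774] 174
side unit top u,v [0.67510275 0.921686  ] [0.06984126 0.32967488]
 front wall [0.49374582 0.50109291 0.55088519] [0.07662895 0.32559783] 776
 side walls v [0.0856211  0.31545414] [0.085 0.087 0.088 0.09  0.091 0.092 0.309 0.31  0.312 0.313 0.314 0.315
 0.317]
 floor u,v [0.49499122 0.69855901] [0.0909738  0.31553274] 3990
 handle [0.45470156 0.45926237 0.4702898 ] [0.14114633 0.2632712 ] 288
```

View pics/wrist4.png

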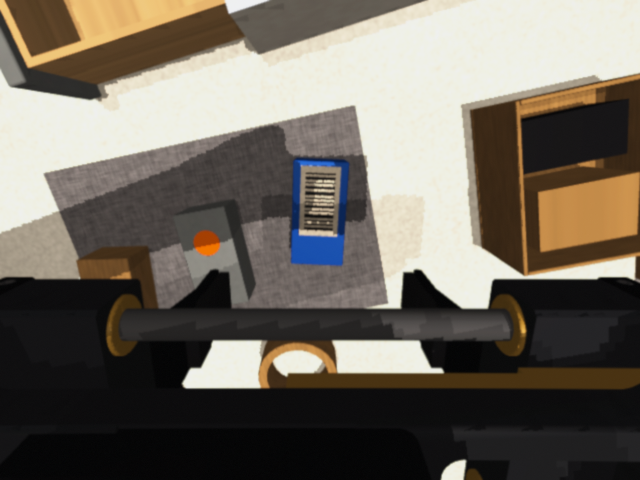

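Emit:
{"op": "move_arm", "data": {"increments": "1 -3 -20 -0.2 -0.5 -2.4 0;0 0 -30 0 0 0 0;0 0 -35 0 0 0 0;0 0 -35 0 0 0 0;0 0 -30 0 0 0 0;0 0 -20 0 0 0 0;0 0 0 0 0 0 0;0 0 0 0 0 0 0"}}

```text
time: 18.87
position: [0.6969, -0.0566, 0.0676]
tool_rot: [2.486, 1.917, -0.002]
ft_force: [-0.2, -0.8, 0.6]
grip_width: 0.996
grip_force: 0.0
```

```bash
python3 - <<'E'
from h import *
s=st(); delta(T(Rz(75.8)@np.diag([1,-1,-1.]),[.6988,-.0503,.013]))
E
```

```text
18.87 [ 0.6969 -0.0566  0.0676] q [ 0.46  0.6  -0.59  1.47  0.35  1.18 -0.44] F [-0.2 -0.8  0.6] grip 0.996 0.0
[[ 0.254  0.967  0.001]
 [ 0.967 -0.254 -0.002]
 [-0.002  0.001 -1.   ]]
shift [  1.9   6.3 -54.6] turn [0.14 0.03 0.51] 0.5
```

Emit:
{"op": "move_arm", "data": {"increments": "2 6 -10 0 0 0.5 0;0 0 -18 0 0 0 0;0 0 -16 0 0 0 0;0 0 -10 0 0 0 0;0 0 0 0 0 0 0;0 0 0 0 0 0 100;0 0 0 0 0 0 160;0 0 0 0 0 0 200", "grip_force": 30}}

```text
time: 19.53
position: [0.7007, -0.048, 0.0148]
tool_rot: [2.473, 1.932, 0.003]
ft_force: [0.2, 0.8, 0.5]
grip_width: 0.853
grip_force: 0.0
```

Emit:
{"op": "move_arm", "data": {"increments": "0 0 0 0 0 0 200;0 0 0 0 0 0 200;0 0 0 0 0 0 200;0 0 5 0 0 0 200;0 0 10 0 0 0 200;0 0 15 0 0 0 200;0 0 20 0 0 0 200;0 0 20 0 0 0 200"}}

```text
time: 20.2
position: [0.6996, -0.0479, 0.0851]
tool_rot: [2.474, 1.933, 0.001]
ft_force: [0.0, 0.0, -2.9]
grip_width: 0.638
grip_force: 30.0
```

```bash
python3 - <<'E'
from h import *
s=st()
a=4.1; e=Rz(a)
c=e@np.array([.600,.2025,0]); c[2]=.013+.022+.140; print(c)
delta(T(Rz(a)@np.diag([1,-1,-1.]),c))
E
```

```text
20.2 [ 0.6996 -0.0479  0.0851] q [ 0.45  0.59 -0.6   1.45  0.35  1.21 -0.44] F [ 0.   0.  -2.9] grip 0.638 30.0
[[ 0.242  0.97   0.002]
 [ 0.97  -0.242 -0.001]
 [-0.001  0.002 -1.   ]]
[0.58398624 0.24488023 0.175     ]
shift [-115.6  292.8   89.9] turn [ 1.30e-01  3.00e-02 -7.19e+01] 71.9
```

Emit:
{"op": "move_arm", "data": {"increments": "-4 6 20 0 0 -4.5 200;-6 12 20 0 0 -4.5 200;-8 18 20 0 0 -4.5 200;-8 20 20 0 0 -4.5 200;-8 20 15 0 0 -4.5 200;-8 20 5 0 0 -4.5 200;-8 20 0 0 0 -4.5 200;-8 20 0 0 0 -4.5 200"}}

```text
time: 20.87
position: [0.6418, 0.0894, 0.1861]
tool_rot: [2.951, 1.068, 0.004]
ft_force: [0.1, -0.7, -3.9]
grip_width: 0.641
grip_force: 30.0
```

Emit:
{"op": "move_arm", "data": {"increments": "-8 20 0 0 0 -4.5 200;-8 20 0 0 0 -4.5 200;-8 20 0 0 0 -4.5 200;-8 20 0 0 0 -4.5 200;-8 20 0 0 0 -4.5 200;-8 20 0 0 0 -4.5 200;-8 20 0 0 0 -4.5 200;-6 16 0 0 0 -4.5 200"}}

```text
time: 21.53
position: [0.5786, 0.2465, 0.1853]
tool_rot: [3.139, 0.107, 0.0]
ft_force: [0.2, -0.1, -3.4]
grip_width: 0.641
grip_force: 30.0
```

```bash
python3 - <<'E'
from h import *
s=st()
c=Rz(4.1)@np.array([.595,.2025,.037]); delta(T(Rz(4.1)@np.diag([1,-1,-1.]),c))
p=ctrl.get_image("wrist"); save(p,"wrist5")
E
```

```text
21.53 [0.5786 0.2465 0.1853] q [-0.    0.35 -0.55  1.54  0.19  1.31 -2.08] F [ 0.2 -0.1 -3.4] grip 0.641 30.0
[[ 0.998  0.068  0.   ]
 [ 0.068 -0.998 -0.001]
 [ 0.     0.001 -1.   ]]
shift [   0.4   -2.  -148.3] turn [0.06 0.01 0.2 ] 0.2
```

View pics/wrist5.png

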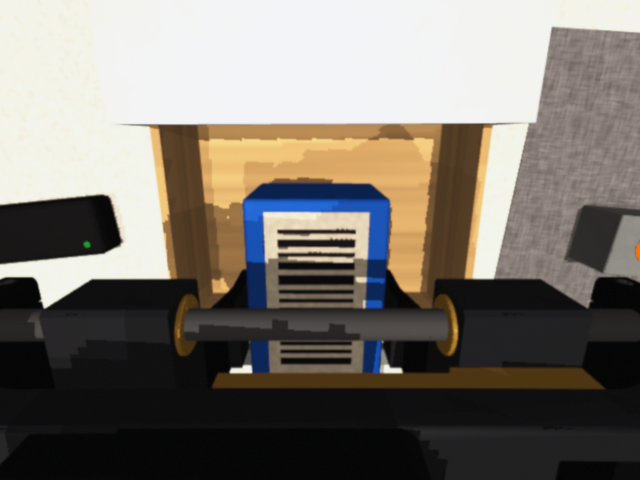

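Emit:
{"op": "move_arm", "data": {"increments": "0 -2 -10 0 0 0 200;0 0 -18 0 0 0 200;0 0 -20 0 0 0 200;0 0 -20 0 0 0 200;0 0 -20 0 0 0 200;0 0 -18 0 0 0 200;0 0 -12 0 0 0 200;0 0 -8 0 0 0 200"}}

```text
time: 22.25
position: [0.5794, 0.2404, 0.056]
tool_rot: [3.136, 0.109, -0.004]
ft_force: [0.0, 0.3, -2.9]
grip_width: 0.64
grip_force: 30.0
```

Emit:
{"op": "move_arm", "data": {"increments": "0 0 -4 0 0 0 200;0 0 -4 0 0 0 200;0 0 -4 0 0 0 200;0 0 -3 0 0 0 200;0 0 0 0 0 0 200;0 0 0 0 0 0 200;0 0 0 0 0 0 200;0 0 0 0 0 0 200"}}

```text
time: 22.92
position: [0.5801, 0.2421, 0.0431]
tool_rot: [3.138, 0.109, -0.0]
ft_force: [0.1, -0.1, -2.5]
grip_width: 0.643
grip_force: 30.0
```

```bash
python3 - <<'E'
from h import *
s=st()
c=Rz(4.1)@np.array([.595,.2025,.037]); delta(T(Rz(4.1)@np.diag([1,-1,-1.]),c))
E
```

```text
22.92 [0.5801 0.2421 0.0431] q [-0.03  0.47 -0.52  1.68  0.26  1.06 -2.13] F [ 0.1 -0.1 -2.5] grip 0.643 30.0
[[ 0.998  0.07  -0.   ]
 [ 0.07  -0.998 -0.002]
 [-0.     0.002 -1.   ]]
shift [-1.1  2.4 -6.1] turn [ 0.12 -0.01  0.1 ] 0.2
```

Emit:
{"op": "move_arm", "data": {"increments": "0 2 -2 0 0 0 200;0 0 -2 0 0 0 200;0 0 -1 0 0 0 200;0 0 -1 0 0 0 200;0 0 -1 0 0 0 200;0 0 0 0 0 0 200;0 0 0 0 0 0 200;0 0 0 0 0 0 200"}}

```text
time: 23.58
position: [0.5803, 0.244, 0.0361]
tool_rot: [3.137, 0.109, -0.0]
ft_force: [-0.8, -0.9, 0.6]
grip_width: 0.643
grip_force: 30.0
```

Touched the drawer floor (force rose by 3 N). One more mm, then release and retreat.

Emit:
{"op": "move_arm", "data": {"increments": "0 0 -1 0 0 0 200;0 0 0 0 0 0 200;0 0 0 0 0 0 200;0 0 0 0 0 0 100;0 0 0 0 0 0 50;0 0 0 0 0 0 50;0 0 0 0 0 0 50;0 0 0 0 0 0 50"}}

```text
time: 24.25
position: [0.5796, 0.244, 0.0343]
tool_rot: [3.137, 0.11, -0.002]
ft_force: [-0.3, 0.7, 0.0]
grip_width: 0.788
grip_force: 0.0
```

Emit:
{"op": "move_arm", "data": {"increments": "0 0 5 0 0 0 50;0 0 10 0 0 0 50;0 0 20 0 0 0 50;0 0 25 0 0 0 50;0 0 30 0 0 0 50;0 0 30 0 0 0 100;0 0 20 0 0 0 180;0 0 10 0 0 0 255"}}

```text
time: 24.92
position: [0.5813, 0.2451, 0.1893]
tool_rot: [3.139, 0.11, 0.008]
ft_force: [1.0, 0.2, 0.8]
grip_width: 0.661
grip_force: 0.0
```

```bash
python3 - <<'E'
from h import *
s=st()
p=ctrl.get_image("side"); cv2.imwrite("pics/side6.png",cv2.resize(p["frame"][160:380,80:320,::-1],None,fx=2.5,fy=2.5))
W=cloud(p); m=(W[...,0]>.5)&(W[...,0]<.68)&(W[...,1]>.16)&(W[...,1]<.32)&(abs(W[...,2]-.07)<.006)&(p["frame"][...,2].astype(int)-p["frame"][...,0]>40)
q=W[m]; print(cv2.minAreaRect((q[:,:2]*1000).astype(np.float32)) if len(q) else 0,len(q))
delta(T(Rz(4.1+90)@np.diag([1,-1,-1.]),Rz(4.1)@np.array([.425,.2025,.2])))
E
```

```text
24.92 [0.5813 0.2451 0.1893] q [-0.    0.34 -0.55  1.54  0.19  1.31 -2.08] F [1.  0.2 0.8] grip 0.661 0.0
[[ 0.998  0.07   0.005]
 [ 0.07  -0.998 -0.   ]
 [ 0.005  0.    -1.   ]]
((576.8134765625, 243.95697021484375), (112.7862319946289, 57.83735275268555), 3.425405502319336) 533
shift [-172.3  -12.8   10.2] turn [-0.27  0.27 90.1 ] 90.1
```

View pics/side6.png

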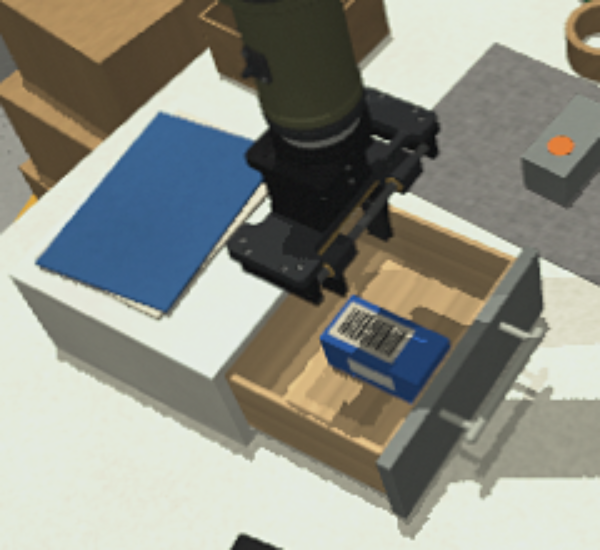

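Emit:
{"op": "move_arm", "data": {"increments": "-10 -1 0 0 0 0 255;-22 -2 0 0 0 0 255;-30 -2 0 0 0 0 255;-35 -2 0 0 0 0 255;-35 -2 0 0 0 0 255;-28 -2 0 0 0 0 255;-16 -2 0 0 0 0 255;-6 0 0 0 0 0 255"}}

```text
time: 25.63
position: [0.3939, 0.2298, 0.1825]
tool_rot: [3.134, 0.111, -0.007]
ft_force: [0.4, 0.6, -1.1]
grip_width: 0.039
grip_force: 0.0
```

Emit:
{"op": "move_arm", "data": {"increments": "0 0 -15 0 0 0 255;0 0 -25 0 0 0 255;0 0 -28 0 0 0 255;0 0 -25 0 0 0 255;0 0 -18 0 0 0 255;0 0 -9 0 0 0 255;0 0 0 0 0 0 255;0 0 0 0 0 0 255"}}

```text
time: 26.3
position: [0.3977, 0.2309, 0.0642]
tool_rot: [3.137, 0.109, -0.004]
ft_force: [0.5, 0.1, 0.9]
grip_width: 0.005
grip_force: 0.0
```

```bash
python3 - <<'E'
from h import *
s=st(); print("uv",(Rz(-4.1)@s["position"]).round(4))
E
```

```text
26.3 [0.3977 0.2309 0.0642] q [ 0.02  0.11 -0.63  2.07  0.07  0.99 -2.15] F [0.5 0.1 0.9] grip 0.005 0.0
[[ 0.998  0.069 -0.002]
 [ 0.069 -0.998 -0.002]
 [-0.002  0.002 -1.   ]]
uv [0.4131 0.2018 0.0642]
```

Emit:
{"op": "move_arm", "data": {"increments": "5 0.4 0 0 0 0 255;8 0.6 0 0 0 0 255;8 0.6 0 0 0 0 255;8 0.6 0 0 0 0 255;8 0.6 0 0 0 0 255;8 0.6 0 0 0 0 255;8 0.6 0 0 0 0 255;8 0.6 0 0 0 0 255"}}

```text
time: 26.97
position: [0.4596, 0.2356, 0.0645]
tool_rot: [3.137, 0.109, -0.002]
ft_force: [-1.5, -0.3, 1.0]
grip_width: 0.005
grip_force: 0.7
```

Emit:
{"op": "move_arm", "data": {"increments": "8 0.6 0 0 0 0 255;8 0.6 0 0 0 0 255;8 0.6 0 0 0 0 255;8 0.6 0 0 0 0 255;8 0.6 0 0 0 0 255;8 0.6 0 0 0 0 255;8 0.6 0 0 0 0 255;8 0.6 0 0 0 0 255"}}

```text
time: 27.63
position: [0.5236, 0.2402, 0.0645]
tool_rot: [3.137, 0.109, -0.002]
ft_force: [-0.9, -0.4, 0.3]
grip_width: 0.007
grip_force: 0.7
```

```bash
python3 - <<'E'
from h import *
s=st(); print("uv",(Rz(-4.1)@s["position"]).round(4))
E
```

```text
27.63 [0.5236 0.2402 0.0645] q [ 0.    0.35 -0.56  1.8   0.21  1.06 -2.14] F [-0.9 -0.4  0.3] grip 0.007 0.7
[[ 0.998  0.07  -0.001]
 [ 0.07  -0.998 -0.003]
 [-0.001  0.003 -1.   ]]
uv [0.5395 0.2022 0.0645]
```

Emit:
{"op": "move_arm", "data": {"increments": "8 0.6 0 0 0 0 255;8 0.6 0 0 0 0 255;8 0.6 0 0 0 0 255;8 0.6 0 0 0 0 255;8 0.6 0 0 0 0 255;7 0.5 0 0 0 0 255;6 0.4 0 0 0 0 255;4 0.3 0 0 0 0 255"}}

```text
time: 28.3
position: [0.5807, 0.2446, 0.0645]
tool_rot: [3.138, 0.109, -0.001]
ft_force: [-1.9, -0.8, -0.0]
grip_width: 0.006
grip_force: 0.5
```

Emit:
{"op": "move_arm", "data": {"increments": "2 0.1 0 0 0 0 255;2 0.1 0 0 0 0 255;1 0.1 0 0 0 0 255;1 0.1 0 0 0 0 255;1 0.1 0 0 0 0 255;0 0 0 0 0 0 255;0 0 0 0 0 0 255;0 0 0 0 0 0 255"}}

```text
time: 28.97
position: [0.5869, 0.2452, 0.0647]
tool_rot: [3.138, 0.11, -0.001]
ft_force: [0.2, 0.3, -0.0]
grip_width: 0.005
grip_force: 0.2
```

```bash
cat > d.py <<'E'
from h import *
s=st(); print("uv",(Rz(-4.1)@s["position"]).round(4))
for n in["scene","side"]:
    W=cloud(ctrl.get_image(n)); Q=W.reshape(-1,3); Q=Q[~np.isnan(Q[:,0])]@Rz(4.1)
    k=(Q[:,1]>.08)&(Q[:,1]<.32)&(Q[:,0]>.45)
    t=k&(abs(Q[:,2]-.110)<.004); print(n,"z.11 front u",np.percentile(Q[t,0],[1,5,20,50]),t.sum())
    t=k&(abs(Q[:,2]-.125)<.004); print(n,"unit top u",np.percentile(Q[t,0],[1,5]))
E
python3 d.py
```

```text
28.97 [0.5869 0.2452 0.0647] q [-0.02  0.46 -0.53  1.65  0.26  1.1  -2.12] F [ 0.2  0.3 -0. ] grip 0.005 0.2
[[ 0.998  0.07  -0.001]
 [ 0.07  -0.998 -0.002]
 [-0.001  0.002 -1.   ]]
uv [0.6029 0.2026 0.0647]
scene z.11 front u [0.61144925 0.65420602 0.65846675 0.66437117] 471
scene unit top u [0.67823361 0.68324651]
side z.11 front u [0.65193922 0.65287271 0.65507438 0.66190094] 125
side unit top u [0.67603587 0.68145194]
```

Emit:
{"op": "move_arm", "data": {"increments": "1 0.1 0 0 0 0 255;1 0.1 0 0 0 0 255;1 0.1 0 0 0 0 255;1 0.1 0 0 0 0 255;1 0 0 0 0 0 255;1 0 0 0 0 0 255;0 0 0 0 0 0 255;0 0 0 0 0 0 255"}}

```text
time: 29.73
position: [0.5931, 0.2456, 0.0646]
tool_rot: [3.138, 0.109, -0.001]
ft_force: [-0.8, 0.2, 0.3]
grip_width: 0.007
grip_force: 0.0
```

Emit:
{"op": "move_arm", "data": {"increments": "1 0.1 0 0 0 0 255;0 0 0 0 0 0 255;1 0 0 0 0 0 255;0 0 0 0 0 0 255;1 0.1 0 0 0 0 255;0 0 0 0 0 0 255;0 0 0 0 0 0 255;0 0 0 0 0 0 255"}}

```text
time: 30.4
position: [0.5948, 0.2457, 0.0645]
tool_rot: [3.137, 0.11, -0.005]
ft_force: [-5.4, -1.1, 2.9]
grip_width: 0.005
grip_force: 2.6
```

Emit:
{"op": "move_arm", "data": {"increments": "1 0.1 0 0 0 0 255;0 0 0 0 0 0 255;1 0 0 0 0 0 255;0 0 0 0 0 0 255;0 0 0 0 0 0 255;0 0 0 0 0 0 255;0 0 0 0 0 0 255;0 0 0 0 0 0 255"}}

```text
time: 31.07
position: [0.5949, 0.2456, 0.0645]
tool_rot: [3.136, 0.111, -0.01]
ft_force: [-9.4, -1.9, 7.1]
grip_width: 0.006
grip_force: 5.1
```

```bash
python3 d.py
```

```text
31.07 [0.5949 0.2456 0.0645] q [-0.02  0.48 -0.53  1.62  0.26  1.12 -2.12] F [-9.4 -1.9  7.1] grip 0.006 5.1
[[ 0.997  0.07  -0.006]
 [ 0.07  -0.998 -0.004]
 [-0.007  0.004 -1.   ]]
uv [0.6109 0.2025 0.0645]
scene z.11 front u [0.61877489 0.66156385 0.66433512 0.92192084] 269
scene unit top u [0.67795793 0.68350925]
side z.11 front u [0.66001104 0.66085798 0.66216538 0.6674186 ] 112
side unit top u [0.67728316 0.68323971]
```

Hard stop reached (u = 0.661 as predicted). Back off, rise, and check everything.

Emit:
{"op": "move_arm", "data": {"increments": "-3 0 0 0 0 0 255;-8 -1 0 0 0 0 255;-15 -1 0 0 0 0 255;-20 -1 0 0 0 0 255;-20 -1 0 0 0 0 255;-10 -1 20 0 0 0 255;-5 0 30 0 0 0 255;0 0 30 0 0 0 255"}}

```text
time: 31.83
position: [0.5151, 0.2405, 0.1447]
tool_rot: [3.136, 0.111, -0.003]
ft_force: [0.5, -0.1, -0.1]
grip_width: 0.002
grip_force: 0.0
```

Emit:
{"op": "move_arm", "data": {"increments": "0 0 30 0 0 0 255;0 0 30 0 0 0 255;0 0 20 0 0 0 255;0 0 10 0 0 0 255;0 0 0 0 0 0 255;0 0 0 0 0 0 255;0 0 0 0 0 0 255;0 0 0 0 0 0 255"}}

```text
time: 32.5
position: [0.516, 0.2402, 0.2325]
tool_rot: [3.136, 0.109, -0.006]
ft_force: [-0.7, -0.1, 0.2]
grip_width: 0.005
grip_force: 0.0
```

```bash
python3 d.py; python3 -c "
from h import *
save(ctrl.get_image('scene'),'scene9')"
```

```text
32.5 [0.516  0.2402 0.2325] q [ 0.04  0.19 -0.59  1.62  0.11  1.37 -2.07] F [-0.7 -0.1  0.2] grip 0.005 0.0
[[ 0.998  0.07  -0.004]
 [ 0.07  -0.998 -0.003]
 [-0.004  0.003 -1.   ]]
uv [0.5319 0.2027 0.2325]
scene z.11 front u [0.66202414 0.66334089 0.66513029 0.92194966] 256
scene unit top u [0.67795969 0.68356375]
side z.11 front u [0.6595231  0.66069129 0.66235527 0.66738859] 327
side unit top u [0.67658853 0.68268277]
```

View pics/scene9.png

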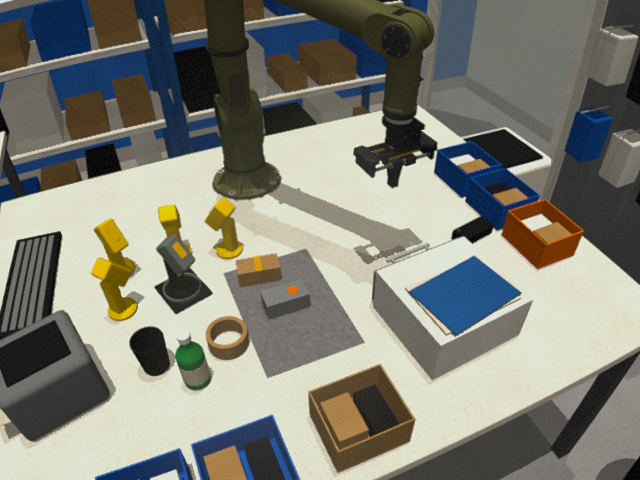

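The picture shows the scanner back upright in its dock (175,265), the drawer shut (390,270), the other items unmoved and the arm clear.

```bash
python3 -c "
from bench import ctrl
print(ctrl.close_job())"
```

```text
the job is handed in; nothing more can be done
None
```

I scanned the charger box's barcode, stood the scanner back upright in its dock, laid the box flat, label up, in the drawer, pushed the drawer shut to its stop and handed the job in at about 32.5 s; the verdict wasn't shown.

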